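# Stack tip boxes at a backstop and hold the column tight for banding

## Task

On the lab bench one closed pipette-tip box stands with its end against an upright metal backstop: stack the deeper of the two loose boxes squarely on it and let it stand there, then the shallow one on top, with every box end flush to the backstop. Finish holding: with one firm diagonal push on the top box (about 10 N each way), press it against the backstop and at the same time press the whole column down on the bench, and keep up that push without letting go, because the program ends while you are still pushing. Leave the bottle, the tube rack and the timer where they are.

Things in the scene. Friction and masses are not known exactly. Their poses are not given: they have to be found in the camera images.
- fence_face (a point): upright aluminium backstop, fixed to the bench: a plate 180 mm wide, 160 mm high, 8 mm thick, with a foot and gussets behind it. The point is at the bottom middle of its working face, at bench height. x runs along the face, y points into the plate (away from the boxes, the direction to push), z up.
- base_mid (a point): closed pipette-tip box, grey tray with a white lid, 58 mm wide, 112 mm long, 50 mm high, straight sides and a flat top. The point is the box's centre, half-way up (25 mm above its underside); its x axis runs across the 58 mm width, y along the 112 mm length, z up. The bottom box of the column: it already stands on the bench with one 58 mm wide end against the backstop (1 to 3 mm gap), long side square to it, up to 25 mm off the middle of the plate. About 150 g, not fixed.
- deep_mid (a point): closed pipette-tip box, grey tray with a white lid, 58 mm wide, 112 mm long, 54 mm high, straight sides and a flat top. The point is the box's centre, half-way up (27 mm above its underside); its x axis runs across the 58 mm width, y along the 112 mm length, z up. Loose on the bench, about 160 g. It comes second, on the bottom box.
- shallow_mid (a point): closed pipette-tip box, grey tray with a white lid, 58 mm wide, 112 mm long, 38 mm high, straight sides and a flat top. The point is the box's centre, half-way up (19 mm above its underside); its x axis runs across the 58 mm width, y along the 112 mm length, z up. Loose on the bench, about 120 g. It comes on top, so that the finished column is 142 mm high.
- bottle_mid (a point): bystander: small round amber jar with a white cap, 48 mm across, 85 mm high; the point is its centre, half-way up.
- rack_mid (a point): bystander: green tube rack 100 x 60 x 45 mm with capped tubes reaching 75 mm above the bench; the point is the centre of the rack block.
- timer_mid (a point): bystander: flat white bench timer, 55 x 75 x 18 mm; the point is its centre.
Things that resemble listed ones, but are neither listed nor needed, are in the scene too. Of the things that look like the part that bears fence_face, take the one that is nearest to the robot's base at the start.

How it is judged (in metres and radians):
On the way, in this order (a step that is already met when the one before it is completed fails the run):
1. the deeper box stands released on the bottom box, square and flush with the backstop (y of base_mid in the frame of fence_face between -0.064 and -0.053 m and angle between the y axis of each of base_mid, deep_mid and the y axis of fence_face, either way round below 0.09 rad and height (world z) of base_mid between 0.021 and 0.029 m and angle between each of base_mid, deep_mid's own z axis and vertical below 0.06 rad and y of deep_mid in the frame of fence_face between -0.064 and -0.053 m and height (world z) of deep_mid between 0.073 and 0.081 m and x of deep_mid in the frame of base_mid between -0.008 and 0.008 m and linear speed of deep below 0.02 m/s and contact force between the fingers and deep below 0.2 N and contact force between deep and base above 0.6 N), for 0.2 s.
2. the shallow box sits on the deeper one, square (y of deep_mid in the frame of fence_face between -0.064 and -0.053 m and angle between the y axis of each of deep_mid, shallow_mid and the y axis of fence_face, either way round below 0.09 rad and height (world z) of deep_mid between 0.073 and 0.081 m and angle between each of deep_mid, shallow_mid's own z axis and vertical below 0.06 rad and x of deep_mid in the frame of base_mid between -0.008 and 0.008 m and y of shallow_mid in the frame of fence_face between -0.064 and -0.053 m and height (world z) of shallow_mid between 0.119 and 0.127 m and x of shallow_mid in the frame of base_mid between -0.008 and 0.008 m and linear speed of shallow below 0.02 m/s and contact force between shallow and deep above 0.3 N), for 0.1 s.
At the end, for the whole second after the job is handed in: Column upright, still: deep box on bottom box, shallow on top; heights within 4 mm, ends within 8 mm of the backstop, square within 0.09 rad, sideways within 8 mm. The robot pushes the top box: over 3 N on the backstop, 6 N on the box below; over 10 N from the column on the bench (y of base_mid in the frame of fence_face between -0.064 and -0.053 m and angle between the y axis of each of base_mid, deep_mid, shallow_mid and the y axis of fence_face, either way round below 0.09 rad and height (world z) of base_mid between 0.021 and 0.029 m and angle between each of base_mid, deep_mid, shallow_mid's own z axis and vertical below 0.06 rad and y of deep_mid in the frame of fence_face between -0.064 and -0.053 m and height (world z) of deep_mid between 0.073 and 0.081 m and x of deep_mid in the frame of base_mid between -0.008 and 0.008 m and y of shallow_mid in the frame of fence_face between -0.064 and -0.053 m and height (world z) of shallow_mid between 0.119 and 0.127 m and x of shallow_mid in the frame of base_mid between -0.008 and 0.008 m and linear speed of each of base, deep, shallow below 0.02 m/s and contact force between shallow and fence above 3 N and contact force between shallow and deep above 6 N and contact force between base and table above 10 N and contact force between any of the fingers, the arm and shallow above 3 N); the arm keeps its last pose, push and grip.
It fails at once if the bottle is shifted by more than 25 mm (distance of bottle_mid from where it was at the start of the episode above 0.025 m).
It fails at once if the rack is shifted by more than 25 mm (distance of rack_mid from where it was at the start of the episode above 0.025 m).
It fails at once if the timer is shifted by more than 25 mm (distance of timer_mid from where it was at the start of the episode above 0.025 m).
It also fails if it takes over 58 s, if anything falls off the work surface, if the arm or the gripper's body presses on something with over 40 N, if the wrist force passes 120 N, or if a joint passes its speed limit or range.

## Robot

A 6-joint arm with a two-finger parallel gripper is mounted at the origin on the work surface. World frame = base frame: x ahead of the robot, y to its left, z up, the work surface at z = 0. Lengths are in mm, angles in rad, forces in N, time in s.
With the tool pointing down it reaches from about 325 to 875 mm from the base axis. Payload 4.4 kg.
Tool frame: the origin (TCP) lies on the centre line of the jaws, within the pads' length; the fingertips stand ahead of it and the grasp point (between the pads) lies 6 mm ahead of it (ctrl.tcp_to_tips is the z of the fingertips in the tool frame, in mm); z points along the fingers, y is the direction in which the jaws open and shut (so a half turn about z gives the same grasp; the last joint's range is limited). The gripper opens to 85 mm and grips with 20 to 120 N. Pads are 22 mm wide; open, the fingers measure 114 mm over their backs; the gripper's body (76 mm by 85 mm) begins 54 mm behind the grasp point. The pads swing forward as they close: fully open they stand 13 mm farther back than shut.
Start: joints at [-1.315, 0.207, 1.542, -0, 1.393, -0.15], TCP at [227.5, -528.082, 227.382] pointing down, gripper open.
Joint ranges: [-2.73, 2.73], [-0.86, 2.22], [0.23, 2.46], [-1.11, 4.25], [0.08, 2.63], [-2.82, 2.82]. Speed limits (rad/s): [2.79, 2.79, 3.14, 3.14, 3.14, 3.14].

## Interface

Orientations are given as a 3x3 rotation matrix whose columns are the frame's x, y, z axes.
In Python, from plant import ctrl, sensors, optics gives the robot as it stands. Calls block until the motion is done:
- ctrl.move_ptp(position, orientation): joint-space move of the TCP to a pose.
- ctrl.move_l(position, rot=None, vel=150, threshold=None): straight line of the TCP; rot=None keeps the orientation; vel is the mean speed in mm/s. With threshold (N) it stops when the force on the tool has changed by that much, and returns True; else False.
- ctrl.set_joints(angles): joint-space move.
- ctrl.gripper_to(opening, force=None): finger opening in mm; force is the grip in N (None keeps the last); returns when the fingers have stopped.
- ctrl.hold(seconds).
- ctrl.solve_ik(position, orientation): joint angles nearest the present ones, or None.
- sensors.read_state(): the state.
- optics.grab_frame(name): name is "side" or "top" or "wrist"; returns (picture, depth): 384x512x3 uint8, red, green, blue; 384x512 float32, mm along the optical axis (not along the pixel's ray), 0 where there is no reading.
- optics.camera_params(name): a dict with "mtx" (3x3 intrinsics, pixels), "R" (3x3) and "t" (3): a world point X has camera coordinates R X + t; the wrist camera has in their place "T_tool_cam" (4x4, takes a point from camera to tool coordinates, whose origin is the TCP and whose axes are the flange's). Camera axes: x right, y down, z forward; pixel columns grow to the right and rows downward; lengths in mm; the calibration is good to about 2 mm. A picture is of the moment at which its call begins: read the wrist's pose just before it. camera_params takes no time and is no camera call.
A pose or a line that the arm cannot do raises ctrl.MotionError and nothing moves.
- ctrl.finish_job(): hands the job in, once; it reports no verdict.
The state is a dict: "t": time; "q": joint angles; "qvel": joint speeds; "tau": joint torques, N m; "eef_pos": TCP position; "eef_rot": TCP orientation; "force": force on the tool from outside, world axes, zero at the start; "wrist_torque": the same for the moment, N m; "grip_width": finger opening in mm.
Only numpy, scipy, OpenCV 4.12 (cv2) and the standard library are available. Lean on these libraries where they do the work, as an engineer would, in place of code of your own. Each camera call takes 0.05 s, during which the arm holds its last target.

## Working session

There is one attempt and no reset: what is moved stays moved. The work goes in short steps, each a Python script; the robot and the scene stay as the last script left them, time stands still between calls to the robot, and variables do not carry over. Pictures are saved under pics/ and viewed, and the job is handed in when it is done.

```bash
ls; mkdir -p pics; python3 - <<'E'
from plant import ctrl, sensors, optics
import cv2,numpy as np
for n in ["side","top","wrist"]:
    im,d=optics.grab_frame(n)
    cv2.imwrite(f"pics/{n}0.png",im[:,:,::-1]); np.save(f"pics/{n}0.npy",d)
    p=optics.camera_params(n); print(n,p)
s=sensors.read_state(); print(s, ctrl.tcp_to_tips)
E
```

```text
pics
side {'mtx': array([[483.66439878,   0.        , 261.29385715],
       [  0.        , 483.66439878, 193.63968537],
       [  0.        ,   0.        ,   1.        ]]), 'R': array([[ 0.99916656, -0.03987637,  0.00872128],
       [-0.0132142 , -0.51814058, -0.85519338],
       [ 0.03862085,  0.85436539, -0.51823568]]), 't': array([-581.04418089,  110.9240152 , 1683.93738838])}
top {'mtx': array([[375.12379003,   0.        , 252.04716553],
       [  0.        , 375.12379003, 193.41732811],
       [  0.        ,   0.        ,   1.        ]]), 'R': array([[ 0.01929445, -0.99979316, -0.00643135],
       [-0.99858748, -0.01895188, -0.04963745],
       [ 0.0495053 ,  0.00738   , -0.99874659]]), 't': array([ 124.78465752,  556.18441791, 1454.53166241])}
wrist {'mtx': array([[280.20983911,   0.        , 250.1037878 ],
       [  0.        , 280.20983911, 189.2283508 ],
       [  0.        ,   0.        ,   1.        ]]), 'T_tool_cam': array([[ 2.53749450e-04, -9.46885123e-01, -3.21571921e-01,
         8.29414652e+01],
       [ 9.99999215e-01, -1.54216784e-04,  1.24318948e-03,
         6.31
[... 260 characters left out ...]
-1.39752896e-05,
        1.39351980e+00, -1.50489259e-01]), 'qvel': array([ 0.00071532, -0.0019929 , -0.00465394, -0.00191482, -0.00133925,
        0.00095966]), 'tau': array([-5.87830236e-04, -3.83516550e+01, -2.92037058e+01, -1.99878077e-04,
        6.69825997e-03,  3.02806654e-05]), 'eef_pos': array([ 227.35677131, -527.49408038,  226.48579088]), 'eef_rot': array([[ 9.18385913e-01,  3.95685604e-01, -4.66625243e-04],
       [ 3.95685797e-01, -9.18384326e-01,  1.72615356e-03],
       [ 2.54472805e-04, -1.76991209e-03, -9.99998401e-01]]), 'force': array([-0.34308736, -0.00638342,  0.73889689]), 'wrist_torque': array([0.01416458, 0.04278834, 0.00650929]), 'grip_width': 85.30066856893269} 25.0
```

View pics/top0.png

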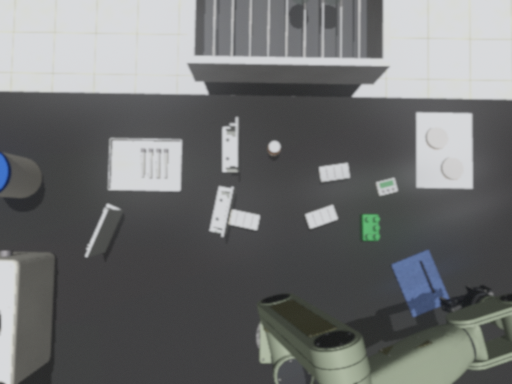

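View pics/side0.png

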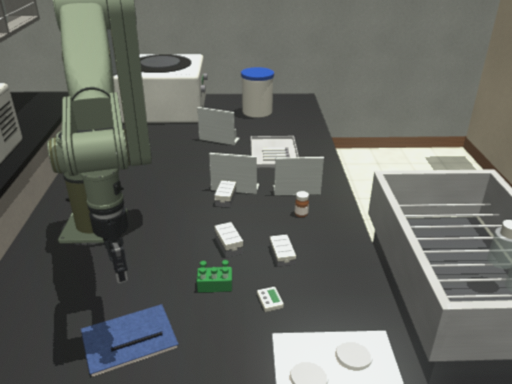

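```bash
cat > h.py <<'E'
import numpy as np,cv2
from plant import ctrl,sensors,optics
def grab(n,tag=None):
    s=sensors.read_state(); im,d=optics.grab_frame(n)
    p=optics.camera_params(n); K=p["mtx"]
    if n=="wrist":
        T=p["T_tool_cam"]; Rw=s["eef_rot"]@T[:3,:3]; tw=s["eef_rot"]@T[:3,3]+s["eef_pos"]
        R=Rw.T; t=-R@tw
    else: R,t=np.array(p["R"]),np.array(p["t"])
    if tag: cv2.imwrite(f"pics/{tag}.png",im[:,:,::-1])
    return im,d,K,R,t
def onplane(uv,z,K,R,t):
    uv=np.atleast_2d(uv).astype(float)
    r=np.c_[(uv-K[:2,2])/K[0,0],np.ones(len(uv))]@R
    c=-R.T@t
    return c+r*((z-c[2])/r[:,2])[:,None]
def cloud(d,K,R,t):
    v,u=np.mgrid[:d.shape[0],:d.shape[1]]
    P=np.stack([(u-K[0,2])/K[0,0]*d,(v-K[1,2])/K[1,1]*d,d],-1)
    X=(P-t)@R; X[d==0]=np.nan
    return X
E
python3 - <<'E'
from h import *
np.set_printoptions(precision=1,suppress=True)
im,d,K,R,t=grab("top")
for n,uv in dict(f1=(228,210),f2=(232,140),f3=(95,230),b=(245,219),d1=(334,172),d2=(321,216)).items():
    p=onplane(uv,0,K,R,t)[0]; print(n,p,np.hypot(*p[:2]))
X=cloud(d,K,R,t)
im=cv2.resize(im[110:250,200:410],None,fx=3.8,fy=3.8,interpolation=cv2.INTER_CUBIC); cv2.imwrite("pics/topc.png",im[:,:,::-1])
for n,(u,v) in dict(d1=(334,172),d2=(321,216),b=(245,219)).items(): print(n,[X[v+j,u+i] for i,j in((0,0),(3,0),(-3,2))])
im,d,K,R,t=grab("side"); X=cloud(d,K,R,t)
cv2.imwrite("pics/sidec.png",cv2.resize(im[130:320,180:340],None,fx=3.1,fy=3.1,interpolation=cv2.INTER_CUBIC)[:,:,::-1])
for n,(u,v) in dict(b=(227,186),d1=(282,243),d2=(228,232),f=(233,175)).items(): print(n,X[v,u])
E
```

```text
f1 [487.1 229.1   0. ] 538.2900366121415
f2 [765.9 219.5   0. ] 796.6819244554256
f3 [398.2 752.1   0. ] 851.0405046339532
b [453.  161.3   0. ] 480.83180380317924
d1 [ 645.4 -187.2    0. ] 672.0483611870814
d2 [ 470.6 -137.6    0. ] 490.2647784283649
d1 [array([ 640.9, -178.7,   40.6]), array([ 640.9, -189.8,   42.5]), array([ 632.9, -167. ,   41.5])]
d2 [array([ 470.9, -129.2,   47.7]), array([ 471.2, -138.1,   61. ]), array([ 463.2, -116.3,   56.6])]
b [array([454. , 160. ,  52.7]), array([454.1, 148.7,  49.2]), array([446. , 171.4,  48. ])]
b [458.4 179.3  47.8]
d1 [ 640.5 -169.9   38.6]
d2 [ 468.  -123.    51.3]
f [481.3 213.5  76.1]
```

View pics/topc.png

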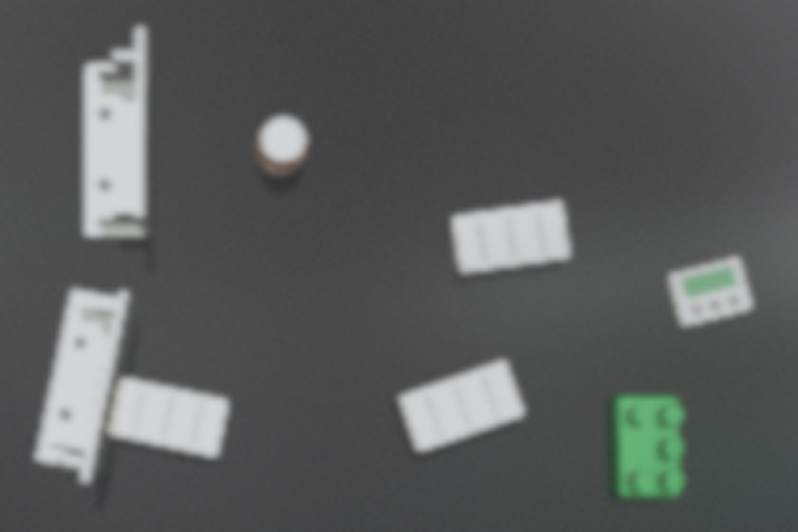

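View pics/sidec.png

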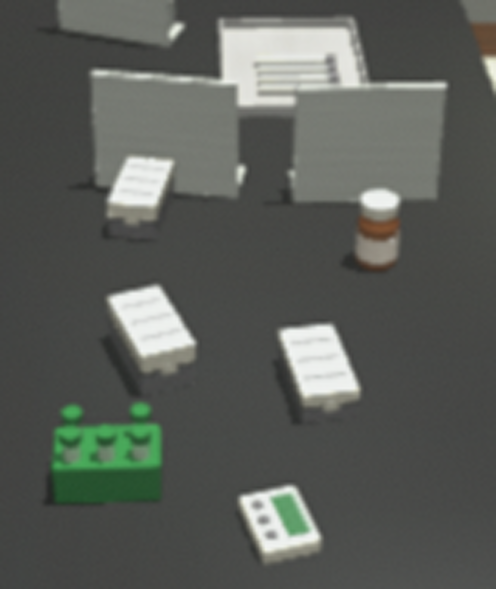

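```bash
cat >> h.py <<'E'
def Rdown(x):  # tool down, tool x axis along given horizontal direction
    x=np.array([x[0],x[1],0.]);x/=np.linalg.norm(x); z=np.array([0,0,-1.]); return np.c_[x,np.cross(z,x),z]
E
python3 - <<'E'
from h import *
np.set_printoptions(precision=2,suppress=True)
ctrl.move_ptp([440,-150,230],Rdown((.33,-.94)))
im,d,K,R,t=grab("wrist","w1"); s=sensors.read_state(); print(s["eef_pos"],s["t"],s["q"])
ctrl.move_l([545,-150,230])
im,d,K,R,t=grab("wrist","w2"); s=sensors.read_state(); print(s["eef_pos"],s["t"],s["q"])
for p in [([440,160,140],(-.2,-.98)),([640,-180,40],(.1,-.99)),([440,160,240],(-.2,-.98)),([440,160,240],(.2,.98))]: print(p,ctrl.solve_ik(p[0],Rdown(p[1])))
E
python3 -c "
import cv2,numpy as np
cv2.imwrite('pics/w12.png',np.vstack([cv2.imread('pics/w1.png')[:300],cv2.imread('pics/w2.png')[:300]]))"
```

```text
[ 440.01 -150.46  230.04] 2.3917 [-0.52 -0.03  1.8  -0.    1.38  2.29]
[ 544.25 -149.98  229.8 ] 3.2917 [-0.42  0.18  1.56 -0.    1.4   2.38]
([440, 160, 140], (-0.2, -0.98)) [ 0.16  0.07  1.89 -0.    1.18 -2.78]
([640, -180, 40], (0.1, -0.99)) [-0.4   0.58  1.44 -0.    1.12  2.64]
([440, 160, 240], (-0.2, -0.98)) [ 0.16 -0.04  1.78 -0.    1.4  -2.78]
([440, 160, 240], (0.2, 0.98)) [ 0.16 -0.04  1.78 -0.    1.4   0.36]
```

View pics/w12.png

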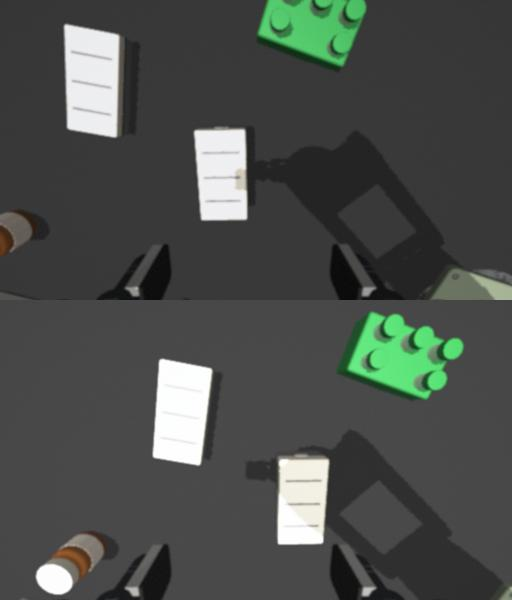

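```bash
cat >> h.py <<'E'
def quads(im,th=150,amin=1500,amax=40000,bot=300):
    hsv=cv2.cvtColor(im,cv2.COLOR_RGB2HSV); m=((hsv[...,2]>th)&(hsv[...,1]<70)).astype(np.uint8); m[bot:]=0
    m=cv2.morphologyEx(m,cv2.MORPH_CLOSE,np.ones((9,9)))
    m=cv2.morphologyEx(m,cv2.MORPH_OPEN,np.ones((9,9)))
    out=[]
    for c in cv2.findContours(m,cv2.RETR_EXTERNAL,cv2.CHAIN_APPROX_NONE)[0]:
        a=cv2.contourArea(c)
        if not amin<a<amax: continue
        h=cv2.convexHull(c); q=cv2.approxPolyN(h,4)[0] if hasattr(cv2,'approxPolyN') else None
        q=q.reshape(-1,2).astype(float)
        # refine: fit lines to contour pts near each side
        P=c[:,0,:].astype(float); L=[]
        for i in range(4):
            a0,b0=q[i],q[(i+1)%4]; e=b0-a0; l=np.linalg.norm(e); e/=l
            s=(P-a0)@e; dd=np.abs((P-a0)@np.array([-e[1],e[0]]))
            S=P[(s>.12*l)&(s<.88*l)&(dd<3.5)]
            vx,vy,x0,y0=cv2.fitLine(S.astype(np.float32),cv2.DIST_HUBER,0,.01,.01).ravel()
            L.append(np.cross([x0,y0,1],[x0+vx,y0+vy,1]))
        C=[np.cross(L[i-1],L[i]) for i in range(4)]; C=np.array([p[:2]/p[2] for p in C])
        out.append((a,C))
    return out
def tri(uv1,c1,uv2,c2):
    P=[K@np.c_[R,t] for K,R,t in(c1,c2)]
    X=cv2.triangulatePoints(P[0],P[1],uv1.T,uv2.T); return (X[:3]/X[3]).T
E
python3 - <<'E'
from h import *
np.set_printoptions(precision=1,suppress=True)
for n in ("w1","w2"):
    im=cv2.imread(f"pics/{n}.png")[:,:,::-1]; vis=im[:,:,::-1].copy()
    for a,C in quads(im):
        print(n,a,C.ravel()); cv2.polylines(vis,[np.round(C*16).astype(int)],True,(0,0,255),1,shift=4)
    cv2.imwrite(f"pics/{n}q.png",vis)
v=np.hstack([cv2.imread('pics/w1q.png')[:240,40:290],cv2.imread('pics/w2q.png')[40:280,130:380]])
cv2.imwrite('pics/q.png',cv2.resize(v,None,fx=1.6,fy=1.6))
E
```

```text
w1 4274.5 [244.5 128.5 246.2 219.  201.  219.  194.  130.3]
w1 5314.0 [118.5  34.3 116.4 136.6  67.3 128.4  64.3  24.1]
w2 3987.5 [328.  160.7 321.9 242.5 276.4 244.4 279.8 153.2]
w2 4952.5 [211.8  68.4 199.9 165.2 152.6 157.  159.1  58.3]
```

View pics/q.png

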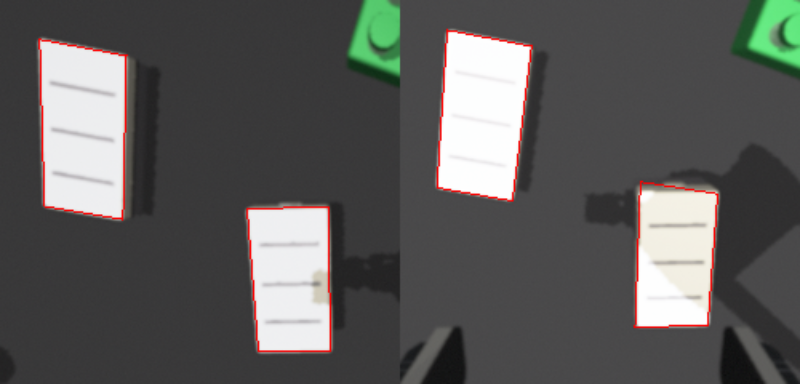

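```bash
python3 - <<'E'
from h import *
np.set_printoptions(precision=1,suppress=True)
p=optics.camera_params("wrist");K=p["mtx"];T=p["T_tool_cam"]
def cam(pos,x):
    Rt=Rdown(x); R=(Rt@T[:3,:3]).T; return K,R,-R@(Rt@T[:3,3]+pos)
c1=cam(np.array([440.01,-150.46,230.04]),(.33,-.94)); c2=cam(np.array([544.25,-149.98,229.8]),(.33,-.94))
Q={n:quads(cv2.imread(f"pics/{n}.png")[:,:,::-1]) for n in("w1","w2")}
def rep(X):
    e=[np.linalg.norm(X[i]-X[(i+1)%4]) for i in range(4)]; print(" edges",np.array(e),"mid",X.mean(0))
for i,n,h in((0,"near",54),(1,"far",38)):
    a,b=Q["w1"][i][1],Q["w2"][i][1]
    X=tri(a,c1,b,c2); print(n,X.ravel()); rep(X)
    for c,q in((c1,a),(c2,b)):
        X=onplane(q,h,*c); rep(X); d=X[0]+X[3]-X[1]-X[2]; print("  axis",d/np.linalg.norm(d))
E
```

```text
near [ 461.8 -191.1   54.5  422.9  -86.7   51.8  477.1  -64.4   48.4  516.3
 -174.1   46. ]
 edges [111.4  58.7 116.5  57.7] mid [ 469.5 -129.1   50.2]
 edges [112.   56.9 110.   57.3] mid [ 469.2 -130.1   54. ]
  axis [ 0.3 -0.9  0. ]
 edges [108.2  58.9 119.8  57.5] mid [ 470.5 -130.6   54. ]
  axis [ 0.3 -0.9  0. ]
far [ 621.3 -240.2   38.   603.2 -130.4   38.   661.3 -120.2   35.5  680.6
 -230.8   32.9]
 edges [111.3  59.1 112.3  60.3] mid [ 641.6 -180.4   36.1]
 edges [110.7  57.6 110.6  57. ] mid [ 640.4 -180.7   38. ]
  axis [ 0.2 -1.   0. ]
 edges [112.   58.3 111.9  58.4] mid [ 641.  -180.5   38. ]
  axis [ 0.2 -1.   0. ]
```

```bash
python3 - <<'E'
from h import *
import pickle
np.set_printoptions(precision=2,suppress=True)
ctrl.move_l([545,-100,300])
V={}
for n,p in(("w3",[430,110,290]),("w4",[500,110,300])):
    ctrl.move_ptp(p,Rdown((.55,-.83)))
    ctrl.hold(.15)
    im,d,K,R,t=grab("wrist",n); s=sensors.read_state(); print(s["eef_pos"],s["t"],s["q"]); V[n]=(im,d,K,R,t)
pickle.dump(V,open("v34.pkl","wb"))
cv2.imwrite('pics/w34.png',np.vstack([V[n][0][:300,:,::-1] for n in V]))
E
```

```text
[430.85 108.99 289.97] 5.1667 [ 0.05 -0.13  1.76 -0.    1.51  2.61]
[499.18 109.86 299.7 ] 5.75 [0.05 0.02 1.6  0.   1.52 2.6 ]
```

View pics/w34.png

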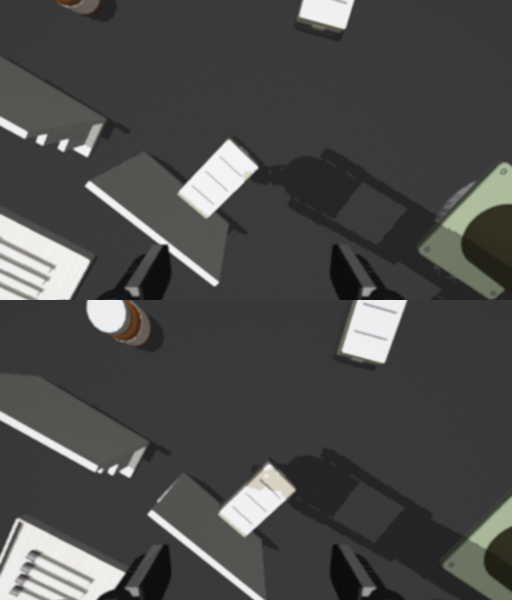

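```bash
python3 - <<'E'
from h import *
import pickle
np.set_printoptions(precision=2,suppress=True)
V=pickle.load(open("v34.pkl","rb"))
# white strip: (row windows) face-side boundary
ends={"w3":((90,183),(214,281)),"w4":((152,212),(245,283))}
from numpy.linalg import norm
for n in V:
    im,d,K,R,t=V[n]
    g=cv2.GaussianBlur(cv2.cvtColor(im,cv2.COLOR_RGB2GRAY),(0,0),.8).astype(float)
    a,b=map(np.array,ends[n]); e=(b-a)/norm(b-a); nn=np.array([e[1],-e[0]]) # toward face (up-right)
    pts=[]
    for s in np.linspace(.08,.92,40):
        p=a+(b-a)*s; k=np.arange(-6,12,.25); xy=p+k[:,None]*nn
        v=cv2.remap(g.astype(np.float32),xy[:,0].astype(np.float32),xy[:,1].astype(np.float32),1).ravel()
        i=np.argmin(np.gradient(v)); pts.append(xy[i])
    pts=np.array(pts)
    W=onplane(pts,160,K,R,t)
    vx,vy,x0,y0=cv2.fitLine(W[:,:2].astype(np.float32),cv2.DIST_HUBER,0,.01,.01).ravel()
    dirx=np.array([vx,vy]); dirx*=np.sign(dirx[0]); nrm=np.array([-dirx[1],dirx[0]])
    res=(W[:,:2]-[x0,y0])@nrm
    print(n,"edge dir",dirx,"offset",nrm@[x0,y0],"res",np.abs(res).mean())
    for q in (a,b): print("  end",onplane(q,160,K,R,t)[0])
    X=cloud(d,K,R,t)
    m=(X[...,2]>60)&(X[...,2]<150)&(X[...,0]>380)&(X[...,0]<580)&(np.abs(X[...,:2]@nrm-nrm@[x0,y0])<8)
    m[300:]=False; P=X[m]; A=np.c_[P[:,:2],np.ones(len(P))]
    c=P.mean(0);u,sv,vt=np.linalg.svd(P-c); nv=vt[2]*np.sign(vt[2][1]); print("  depth plane",len(P),nv,nv[:2]@c[:2]/norm(nv[:2]), "angle",np.arctan2(-nv[0],nv[1]),np.arctan2(dirx[1],dirx[0]))
    for aq,C in quads(im,150,1500,9000):
        W=onplane(C,50,K,R,t); mid=W.mean(0)
        if 400<mid[0]<500 and 100<mid[1]<220:
            E=[norm(W[i]-W[(i+1)%4]) for i in range(4)]
            print("  base",C.ravel(),np.array(E),mid, W[:,:2].ravel()); l=(np.argmax(E))
            ax=W[(l+1)%4]-W[l]; print("  ax",ax/norm(ax))
            V[n]+=(C,)
    zm=X[150:190,200:240,2] if n=="w3" else X[180:220,240:280,2]
    print("  depth z",np.nanmedian(zm))
if len(V["w3"])==6 and len(V["w4"])==6:
    A,B=V["w3"][5],V["w4"][5]; print(tri(A,V["w3"][2:5],B,V["w4"][2:5]))
E
```

```text
w3 edge dir [ 0.98 -0.18] offset 299.68973 res 0.18093794341915403
  end [567.09 202.37 160.  ]
  end [398.29 234.87 160.  ]
  depth plane 4930 [ 0.18  0.98 -0.  ] 301.292337338579 angle -0.18330172826156538 -0.18210065
  base [258.23 166.77 206.41 218.59 176.51 193.02 227.84 138.62] [111.51  58.35 110.36  57.79] [452.53 163.24  50.  ] [413.79 113.72 434.18 223.35 491.45 212.15 470.71 103.75]
  ax [0.18 0.98 0.  ]
  depth z 49.4243836160321
w4 edge dir [ 0.98 -0.18] offset 300.50034 res 0.1828311695959708
  end [567.56 202.71 160.  ]
  end [430.56 224.28 160.  ]
  depth plane 3840 [ 0.18  0.98 -0.  ] 301.04330241475816 angle -0.1827715337173998 -0.18356927
  base [294.83 189.87 244.17 236.91 216.73 212.6  269.   163.78] [109.41  59.12 109.75  56.09] [453.06 163.64  50.  ] [414.81 115.68 434.88 223.23 492.83 211.46 469.71 104.18]
  ax [-0.21 -0.98  0.  ]
  depth z 49.432445758581096
[[412.66 115.99  43.26]
 [433.75 225.17  45.99]
 [491.77 215.14  42.43]
 [470.8  103.04  55.6 ]]
```

```bash
python3 - <<'E'
from h import *
np.set_printoptions(precision=3,suppress=True)
p=optics.camera_params("wrist");K=p["mtx"];T=p["T_tool_cam"]
def cam(pos,x):
    Rt=Rdown(x); R=(Rt@T[:3,:3]).T; return K,R,-R@(Rt@T[:3,3]+pos)
c={"w1":cam(np.array([440.01,-150.46,230.04]),(.33,-.94)),"w2":cam(np.array([544.25,-149.98,229.8]),(.33,-.94))}
for n in c:
  for (a,C),h in zip(quads(cv2.imread(f"pics/{n}.png")[:,:,::-1]),(54,38)):
    X=onplane(C,h,*c[n]); 
    for l in (X[1]-X[0],X[2]-X[3]): l=l/np.linalg.norm(l); print(n,h,l[:2],np.arctan2(-l[0],l[1]))
    w=X[3]-X[0]; w/=np.linalg.norm(w); print("   short",np.arctan2(w[1],w[0]))
    w=X[2]-X[1]; w/=np.linalg.norm(w); print("   short",np.arctan2(w[1],w[0]))
E
```

```text
w1 54 [-0.343  0.939] 0.3503716807297641
w1 54 [-0.346  0.938] 0.3536422896041201
   short 0.3731547133052819
   short 0.337736303923176
w1 38 [-0.165  0.986] 0.16572052245140412
w1 38 [-0.159  0.987] 0.16015330200131742
   short 0.16832090202830155
   short 0.1677593904706563
w2 54 [-0.347  0.938] 0.3539961326153472
w2 54 [-0.329  0.944] 0.33527910364321584
   short 0.18179668953330796
   short 0.38424547021167926
w2 38 [-0.162  0.987] 0.1625436342810512
w2 38 [-0.163  0.987] 0.16395225441333092
   short 0.16164611225672312
   short 0.1589804151746566
```

```bash
python3 - <<'E'
from h import *
np.set_printoptions(precision=2,suppress=True)
def st(): s=sensors.read_state(); print(round(s["t"],2),s["eef_pos"],s["force"],round(s["grip_width"],1))
Rg=Rdown((-.345,.939))
ctrl.move_ptp([469.3,-130,130],Rg); st()
ctrl.move_l([469.3,-130,38],vel=80,threshold=8); st()
ctrl.gripper_to(50,30); st()
ctrl.move_l([469.3,-130,150],vel=150); st()
grab("side","s1"); grab("top","t1")
Rp=Rdown((.1819,.9833))
ctrl.move_ptp([452,150,200],Rp); st()
im,d,K,R,t=grab("wrist","w5"); grab("side","s2"); im,*_=grab("top","t2")
a=cv2.imread("pics/s1.png")[130:320,180:340];b=cv2.imread("pics/s2.png")[130:320,180:340];w=cv2.imread("pics/w5.png")
cv2.imwrite("pics/c1.png",np.hstack([cv2.resize(a,(320,380)),cv2.resize(b,(320,380))]))
E
```

```text
8.61 [ 469.47 -129.92  130.18] [ 0.37 -0.11  0.3 ] 85.2
9.91 [ 469.91 -130.27   38.6 ] [ 0.17 -0.07  0.41] 85.6
10.28 [ 469.67 -130.24   38.73] [-1.57  0.21  5.41] 57.0
11.18 [ 468.33 -129.52  148.78] [-0.17 -0.22 -1.24] 57.0
12.38 [451.91 149.41 199.43] [-0.19 -0.27 -0.92] 57.1
```

View pics/c1.png

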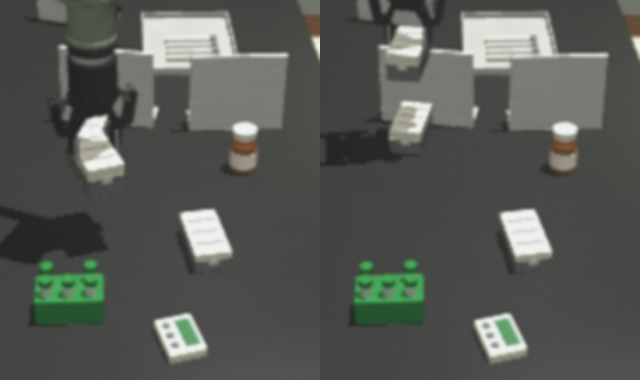

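View pics/w5.png

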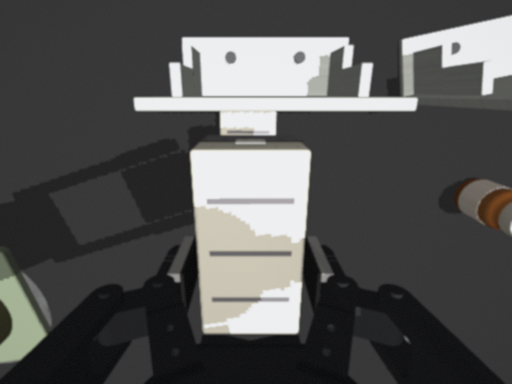

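```bash
python3 - <<'E'
from h import *
np.set_printoptions(precision=2,suppress=True)
s=sensors.read_state()
im,d,K,R,t=grab("wrist")
g=cv2.cvtColor(im,cv2.COLOR_RGB2GRAY)
cv2.imwrite("pics/w5c.png",cv2.resize(im[90:350,170:330,::-1],None,fx=2.3,fy=2.3,interpolation=cv2.INTER_CUBIC))
X=cloud(d,K,R,t)
def tool(P): return (P-s["eef_pos"])@s["eef_rot"]
P=X[160:320,215:290].reshape(-1,3); P=tool(P); A=np.c_[P[:,:2],np.ones(len(P))]; c,*_=np.linalg.lstsq(A,P[:,2],rcond=None); print("top plane in tool: slopes",c, np.median(P[:,2]))
print(s["t"],s["eef_pos"])
for uv in ((193,151),(309,151),(301,333),(201,333)): print(uv,tool(onplane(uv,s["eef_pos"][2]+15.5,K,R,t))[0])
E
```

```text
** On entry to DLASCL parameter number  4 had an illegal value
 ** On entry to DLASCL parameter number  4 had an illegal valueTraceback (most recent call last):
  File "<stdin>", line 9, in <module>
    x, resids, rank, s = _umath_linalg.lstsq(a, b, rcond,
                         ~~~~~~~~~~~~~~~~~~~^^^^^^^^^^^^^
                                             signature=signature)
                                             ^^^^^^^^^^^^^^^^^^^^
    raise LinAlgError("SVD did not converge in Linear Least Squares")
numpy.linalg.LinAlgError: SVD did not converge in Linear Least Squares
```

View pics/w5c.png

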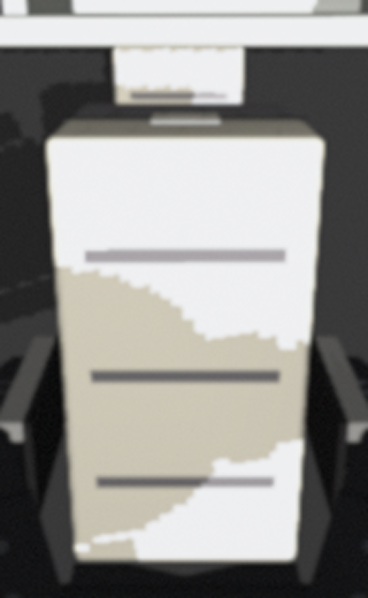

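```bash
python3 - <<'E'
from h import *
np.set_printoptions(precision=2,suppress=True)
s=sensors.read_state()
im,d,K,R,t=grab("wrist")
X=cloud(d,K,R,t)
def tool(P): return (P-s["eef_pos"])@s["eef_rot"]
P=tool(X[160:320,215:290].reshape(-1,3)); P=P[np.isfinite(P[:,0])]; print(len(P))
if len(P)>500:
    A=np.c_[P[:,:2],np.ones(len(P))]; c,*_=np.linalg.lstsq(A,P[:,2],rcond=None); print("slopes",c,np.median(P[:,2]))
for dz in(15.5,):
  for uv in ((190.9,150),(310.9,150.5),(298.7,333.5),(203,333.5)): print(uv,tool(onplane(uv,s["eef_pos"][2]+dz,K,R,t))[0])
E
```

```text
11952
slopes [  0.    -0.   -15.03] -15.020486421905991
(190.9, 150) [ 57.34 -27.27 -15.5 ]
(310.9, 150.5) [ 57.12  29.13 -15.54]
(298.7, 333.5) [-53.16  29.6  -15.5 ]
(203, 333.5) [-53.17 -27.55 -15.46]
```

```bash
python3 - <<'E'
from h import *
np.set_printoptions(precision=2,suppress=True)
s=sensors.read_state()
im,d,K,R,t=grab("wrist")
def tool(P): return (P-s["eef_pos"])@s["eef_rot"]
g=cv2.cvtColor(im,cv2.COLOR_RGB2GRAY).astype(float)
for v in (118,122,126):
    gr=np.gradient(cv2.GaussianBlur(g,(0,0),.8)[v,200:300]); a=200+np.argmax(gr); b=200+np.argmin(gr)
    print(v,a,b,tool(onplane([[a,v],[b,v]],50,K,R,t))[:,1])
dx=np.array([.9833,-.1819]); n=np.array([.1819,.9833])
print("tcp lateral",dx@s["eef_pos"][:2],"normal",n@s["eef_pos"][:2],s["eef_rot"])
# fence top front edge
W=[]
for u in (150,180,330,370,400):
    col=cv2.GaussianBlur(g,(0,0),.8)[95:120,u]; v=95+np.argmin(np.gradient(col)); W.append(tool(onplane([u,v],160,K,R,t))[0]); 
print(np.array(W))
E
```

```text
118 219 276 [-31.27  27.23]
122 219 276 [-31.41  27.35]
126 219 275 [-31.56  26.43]
tcp lateral 417.5355100609872 normal 228.83036482888494 [[ 0.18  0.98 -0.  ]
 [ 0.98 -0.18 -0.  ]
 [-0.   -0.   -1.  ]]
[[ 72.52 -63.37  39.72]
 [ 72.53 -44.21  39.71]
 [ 72.55  51.62  39.66]
 [ 72.56  77.18  39.65]
 [ 72.56  96.35  39.64]]
```

```bash
python3 - <<'E'
from h import *
np.set_printoptions(precision=2,suppress=True)
dx=np.array([.9833,-.1819]); n=np.array([.1819,.9833])
def st(m=""): s=sensors.read_state(); p=s["eef_pos"]; f=s["force"]; print(m,round(s["t"],2),"lat %.2f nrm %.2f z %.2f"%(dx@p[:2],n@p[:2],p[2]),"f lat %.2f n %.2f z %.2f"%(dx@f[:2],n@f[:2],f[2]),round(s["grip_width"],1))
def P(l,m,z): return [*(l*dx+m*n),z]
Rp=Rdown(n)
ctrl.move_l(P(414.9,236,150),rot=Rp,vel=120); st()
ctrl.move_l(P(414.9,236,94.5),vel=80,threshold=5); st("down")
r=ctrl.move_l(P(414.9,248,94.5),vel=15,threshold=2.5); st("touch %s"%r)
m=n@sensors.read_state()["eef_pos"][:2]
ctrl.move_l(P(414.9,m-1.5,94.5),vel=20); st("back")
r=ctrl.move_l(P(414.9,m-1.5,86),vel=15,threshold=3); st("low %s"%r)
grab("side","s3"); 
E
python3 -c "
import cv2;a=cv2.imread('pics/s3.png')[120:240,180:300];cv2.imwrite('pics/s3c.png',cv2.resize(a,None,fx=5,fy=5,interpolation=2))"
```

```text
13.25 lat 415.14 nrm 235.98 z 150.18 f lat 1.24 n 0.41 z -2.70 56.9
down 14.09 lat 415.41 nrm 236.16 z 94.94 f lat 0.68 n -0.61 z -1.66 57.0
touch True 14.67 lat 414.20 nrm 243.77 z 93.96 f lat 0.05 n 0.79 z -1.31 56.7
back 14.92 lat 414.72 nrm 242.18 z 94.30 f lat 0.38 n -0.24 z -1.96 57.0
low True 15.35 lat 414.90 nrm 242.21 z 88.78 f lat -0.39 n -0.51 z 3.32 56.9
```

View pics/s3c.png

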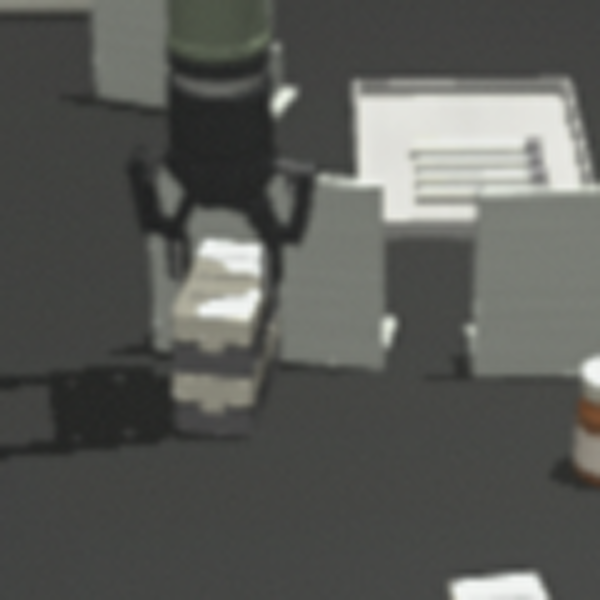

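```bash
python3 - <<'E'
from h import *
np.set_printoptions(precision=2,suppress=True)
dx=np.array([.9833,-.1819]); n=np.array([.1819,.9833])
def P(l,m,z): return [*(l*dx+m*n),z]
ctrl.gripper_to(70); ctrl.gripper_to(85); ctrl.hold(.3)
s=sensors.read_state();print(s["t"],s["eef_pos"],s["force"])
ctrl.move_l(P(414.9,242.2,180),vel=120)
ctrl.move_l(P(414.9,205,250),vel=150)
ctrl.hold(.1)
s=sensors.read_state()
im,d,K,R,t=grab("wrist","w6"); print(s["t"],s["eef_pos"])
def tool(P): return (P-s["eef_pos"])@s["eef_rot"]
X=cloud(d,K,R,t)
for a,C in quads(im,150,2000): 
    W=onplane(C,104,K,R,t); w=W[:,:2].mean(0); print(C.ravel(),W[:,:2].ravel(),"lat",dx@w,"n",n@w)
    l=W[1]-W[0];print(l, np.median(X[int(C[:,1].mean())-8:int(C[:,1].mean())+8,int(C[:,0].mean())-8:int(C[:,0].mean())+8,2]))
grab("side","s4"); 
E
python3 -c "
import cv2,numpy as np;a=cv2.imread('pics/s4.png')[120:240,180:300];cv2.imwrite('pics/s4c.png',np.hstack([cv2.resize(a,(384,384)),cv2.imread('pics/w6.png')[:,100:500]]))"
```

```text
16.2833 [450.89 162.52  87.82] [ 0.61 -0.23 -0.7 ]
17.975 [444.29 126.34 248.43]
[511.   153.96 232.93 193.75 131.67  22.   511.    22.  ] [715.48  99.21 421.14 107.79 363.74 287.38 701.59 224.59] lat 508.6003857669088 n 276.8756650516161
[-294.34    8.59    0.  ] nan
```

View pics/s4c.png

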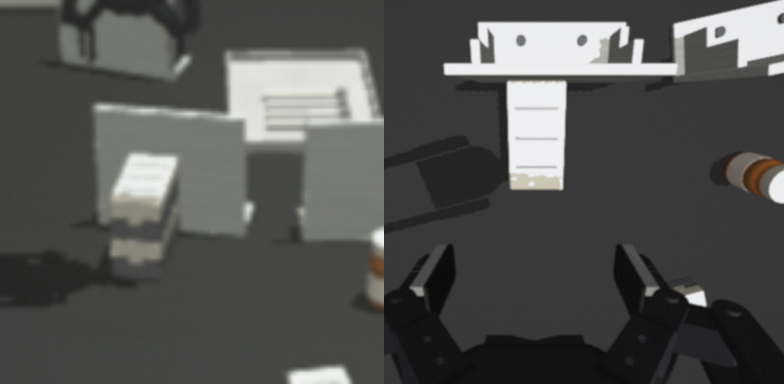

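```bash
python3 - <<'E'
from h import *
np.set_printoptions(precision=2,suppress=True)
dx=np.array([.9833,-.1819]); n=np.array([.1819,.9833])
im,d,K,R,t=grab("wrist"); im=im.copy()
im[:80]=0
for a,C in quads(im,120,2000,9000):
    W=onplane(C,104,K,R,t)
    print(C.ravel()); print(np.c_[W[:,:2]@dx,W[:,:2]@n])
X=cloud(d,K,R,t); print("top z",np.nanmedian(X[110:170,235:275,2]))
E
```

```text
[282.35  80.   278.34 189.   225.5  189.   222.28  80.  ]
[[444.7  299.56]
 [444.58 188.25]
 [386.68 188.07]
 [386.65 299.53]]
top z 103.7775390118004
```

```bash
python3 - <<'E'
from h import *
np.set_printoptions(precision=2,suppress=True)
dx=np.array([.9833,-.1819]); n=np.array([.1819,.9833])
def st(m=""): s=sensors.read_state(); p=s["eef_pos"]; f=s["force"]; print(m,round(s["t"],2),p,s["force"],round(s["grip_width"],1))
def P(l,m,z): return [*(l*dx+m*n),z]
Rg=Rdown((-.162,.987))
ctrl.move_ptp([640.7,-180.4,130],Rg); st()
ctrl.move_l([640.7,-180.4,31],vel=80,threshold=8); st()
ctrl.gripper_to(50,50); st()
ctrl.move_l([640.7,-180.4,230],vel=180); st()
ctrl.move_ptp(P(415,226,240),Rdown(n)); ctrl.hold(.1); st()
s=sensors.read_state()
im,d,K,R,t=grab("wrist","w7"); grab("side","s5")
def tool(P): return (P-s["eef_pos"])@s["eef_rot"]
X=cloud(d,K,R,t)
Q=tool(X[180:300,220:285].reshape(-1,3)); Q=Q[np.isfinite(Q[:,0])]; A=np.c_[Q[:,:2],np.ones(len(Q))]; print("slopes",np.linalg.lstsq(A,Q[:,2],rcond=None)[0],len(Q))
E
```

```text
19.55 [ 640.95 -179.36  130.6 ] [-0.4   0.04  0.1 ] 85.2
 20.94 [ 641.36 -180.69   31.87] [ 0.04 -0.09  0.24] 84.8
 21.38 [ 640.82 -180.46   31.23] [-0.57 -0.47  1.71] 49.8
 22.64 [ 639.79 -180.01  228.19] [-0.13 -0.68  0.45] 50.0
 24.16 [449.99 146.06 240.03] [-0.3  -0.31  0.12] 49.7
slopes [ -0.45   0.08 161.41] 7774
```

View pics/w7.png

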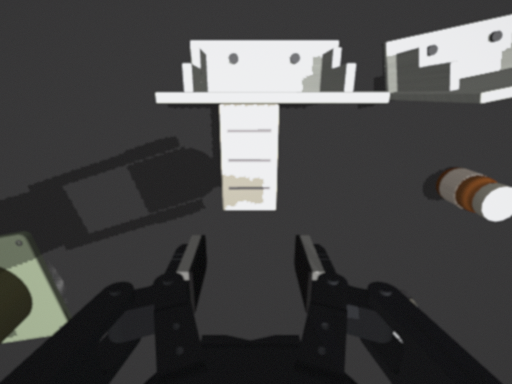

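```bash
python3 -c "
import cv2,numpy as np;a=cv2.imread('pics/s5.png')[130:320,180:340];cv2.imwrite('pics/s5c.png',cv2.resize(a,None,fx=3.1,fy=3.1,interpolation=2))"
```

```text
(no output)
```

View pics/s5c.png

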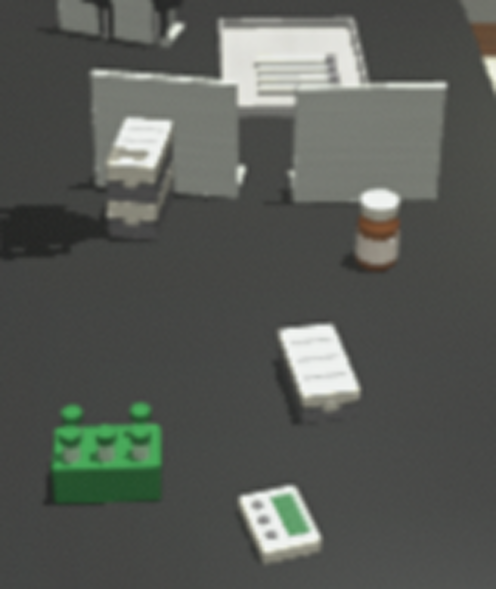

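```bash
python3 - <<'E'
from h import *
np.set_printoptions(precision=2,suppress=True)
ctrl.gripper_to(85)
ctrl.move_ptp([641,-205,190],Rdown((-.162,.987))); ctrl.hold(.1)
s=sensors.read_state()
im,d,K,R,t=grab("wrist","w8"); print(s["t"],s["eef_pos"],s["q"],s["eef_rot"])
for a,C in quads(im,150,2000,30000):
    for z in(38,): W=onplane(C,z,K,R,t); print(C.ravel(),W[:,:2].ravel(),W.mean(0),[round(np.linalg.norm(W[i]-W[i-3]),1) for i in range(4)])
    l=W[0]-W[1]; print(l/np.linalg.norm(l))
    u,v=C.mean(0).astype(int); X=cloud(d,K,R,t)[v-30:v+30,u-15:u+15]; print(np.nanmedian(X,axis=(0,1)))
E
```

```text
26.3 [ 641.25 -203.5   190.63] [-0.44  0.44  1.32  0.    1.39 -0.6 ] [[-0.16  0.99  0.  ]
 [ 0.99  0.16  0.  ]
 [-0.    0.   -1.  ]]
[282.67  97.32 278.84 200.   227.92 200.   224.33  95.28] [ 661.34 -120.32  679.41 -230.21  622.09 -239.72  602.78 -128.07] [ 641.4  -179.58   38.  ] [np.float64(111.4), np.float64(58.1), np.float64(113.3), np.float64(59.1)]
[-0.16  0.99  0.  ]
[ 639.7  -175.79   37.75]
```

View pics/w8.png

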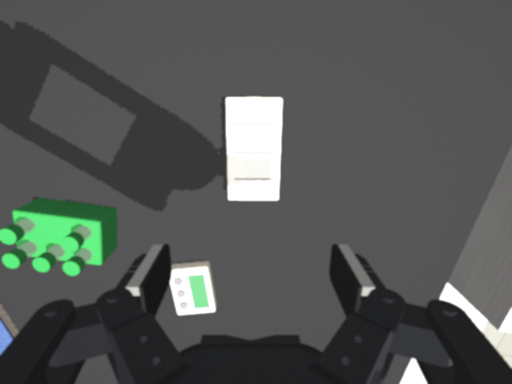

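```bash
python3 - <<'E'
from h import *
np.set_printoptions(precision=2,suppress=True)
def st(m=""): s=sensors.read_state(); p=s["eef_pos"]; f=s["force"]; print(m,round(s["t"],2),p,s["force"],round(s["grip_width"],1))
ctrl.move_l([641,-179.8,120],vel=150)
ctrl.move_l([641,-179.8,29.5],vel=100,threshold=8); st()
grab("side","s6"); grab("wrist","w9")
ctrl.gripper_to(62,30);st()
ctrl.gripper_to(52,30); st(); ctrl.hold(.1); st()
grab("side","s7"); grab("wrist","w10")
a=[cv2.resize(cv2.imread(f'pics/{n}.png')[150:290,210:350],(380,380)) for n in("s6","s7")]
cv2.imwrite('pics/s67.png',np.hstack(a))
E
```

```text
28.06 [ 641.83 -180.14   30.45] [-0.62  0.58  0.11] 84.7
 28.52 [ 641.07 -179.81   29.69] [ 0.19  0.15 -1.09] 61.9
 28.78 [ 642.02 -180.25   30.82] [-0.11  0.79  5.93] 52.0
 28.88 [ 642.02 -180.25   30.82] [-1.14  0.01  6.03] 52.1
```

View pics/s67.png

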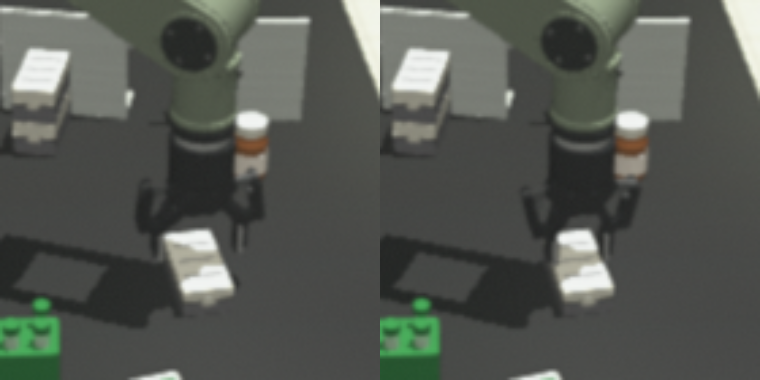

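View pics/w10.png

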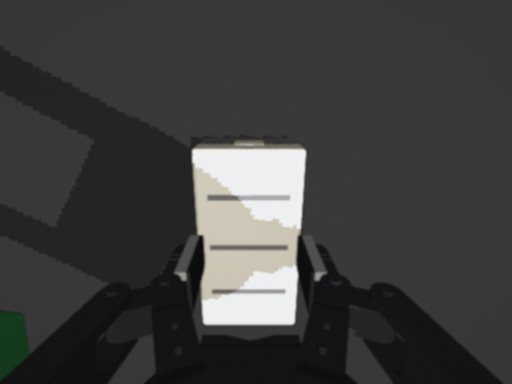

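```bash
python3 - <<'E'
from h import *
np.set_printoptions(precision=2,suppress=True)
def st(m=""): s=sensors.read_state(); p=s["eef_pos"]; f=s["force"]; print(m,round(s["t"],2),p,s["force"],s["wrist_torque"],round(s["grip_width"],1))
ctrl.gripper_to(40,40); st(); ctrl.hold(.1); st()
grab("wrist","w11")
ctrl.move_l([641,-180,60],vel=60); st()
grab("side","s8"); grab("wrist","w12")
a=cv2.resize(cv2.imread('pics/s8.png')[150:290,210:350],(380,380))
cv2.imwrite('pics/c8.png',np.hstack([a,cv2.resize(cv2.imread('pics/w12.png')[100:384,150:360],(281,380))]))
E
```

```text
29.26 [ 642.14 -180.83   32.64] [-3.06  0.68 13.07] [-0.04  0.76 -0.03] 40.3
 29.36 [ 642.15 -180.85   32.66] [-2.86 -1.06 12.91] [0.01 0.83 0.03] 39.8
 30.07 [ 640.9  -179.92   59.96] [-0.56  0.41  0.04] [-0.01  0.01  0.01] 40.0
```

View pics/c8.png

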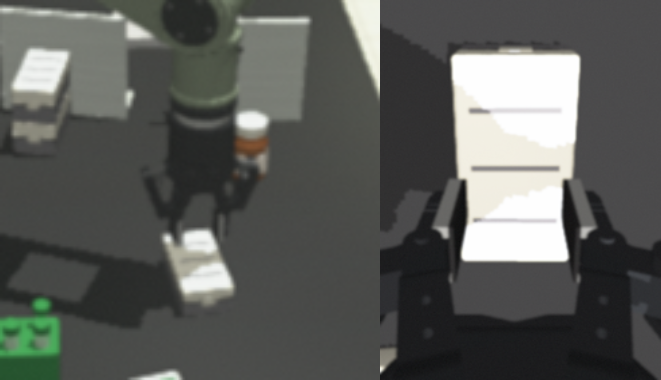

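```bash
python3 - <<'E'
import cv2,numpy as np
a=[cv2.resize(cv2.imread(f'pics/{n}.png')[120:384,130:370],None,fx=1.6,fy=2.1) for n in("w9","w11")]
cv2.imwrite('pics/c9.png',np.hstack(a))
E
```

```text
(no output)
```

View pics/c9.png

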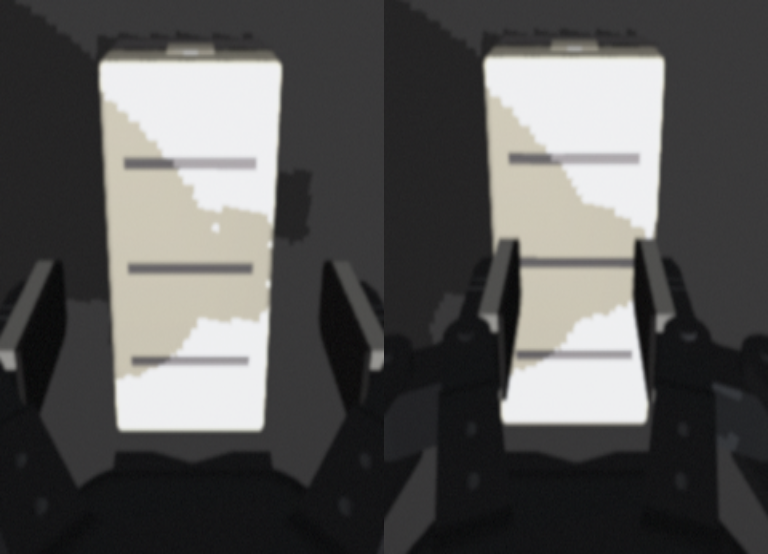

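```bash
python3 - <<'E'
from h import *
np.set_printoptions(precision=1,suppress=True)
for w in (None,):
    s=sensors.read_state(); im,d,K,R,t=grab("wrist","w13"); X=cloud(d,K,R,t)
    T=(X-s["eef_pos"])@s["eef_rot"]; print(s["grip_width"],s["eef_pos"])
    for v in range(225,300,8): print(v,[tuple(T[v,u]) for u in (190,195,200,205)])
    m=(np.abs(T[...,1])>15)&(np.abs(T[...,1])<45)&(T[...,2]>-40)&(T[...,0]<15)&(T[...,0]>-15); P=T[m]; print(len(P),"max z", np.percentile(P[:,2],[50,90,99,100]))
E
python3 -c "
import cv2;cv2.imwrite('pics/w13c.png',cv2.resize(cv2.imread('pics/w13.png')[120:384,130:370],None,fx=2.2,fy=2.2))"
```

```text
40.12577407046749 [ 640.5 -179.8   59.4]
225 [(np.float64(-18.13439606740626), np.float64(-48.18501077148564), np.float64(58.77787599894452)), (np.float64(-18.515022328536215), np.float64(-44.31621870669589), np.float64(59.55607280981129)), (np.float64(-18.749651494468633), np.float64(-40.357961993146915), np.float64(60.03624829339197)), (np.float64(-18.75599558074129), np.float64(-36.29805165124659), np.float64(60.05041794551981))]
233 [(np.float64(-25.67100041044107), np.float64(-48.831042860663196), np.float64(59.40115118194118)), (np.float64(-25.77499567715062), np.float64(-44.783209849717224), np.float64(59.60029920704671)), (np.float64(-26.439177562593212), np.float64(-40.939914888512625), np.float64(60.86634421743735)), (np.float64(-25.572661119857546), np.float64(-36.52355385578226), np.float64(59.217119085526065))]
241 [(np.float64(-33.95768942832174), np.float64(-49.729628362162885), np.float64(61.014758790556805)), (np.float64(-33.42683981614955), np.float64(-45.35396276018079), np.float64(60.06945708215905)), (np.float64(10.075226561274125), np.float64(-25.601191142316196
[... 2255 characters left out ...]
np.float64(-20.698950007064706), np.float64(-57.203718435729115)), (np.float64(3.1689266431742946), np.float64(-21.10475609682143), np.float64(-46.425175936579166)), (np.float64(0.29608856752354007), np.float64(-19.665937356363486), np.float64(-42.80318878683852))]
297 [(np.float64(11.833559070456587), np.float64(-21.668900237102818), np.float64(-61.785362796636115)), (np.float64(11.018899763413863), np.float64(-20.07280588819091), np.float64(-60.80951428054292)), (np.float64(-0.05968862244516208), np.float64(-21.101612395517122), np.float64(-47.54088627634493)), (np.float64(-4.403910415177318), np.float64(-19.97963451485447), np.float64(-42.33775637487135))]
4699 max z [20.6 59.6 60.6 61.4]
```

View pics/w13c.png

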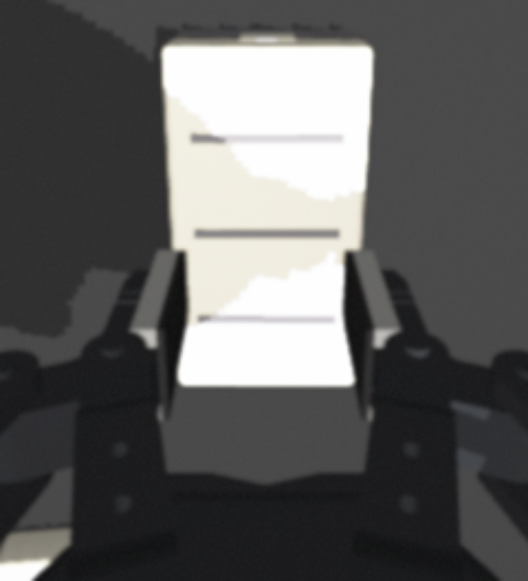

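```bash
python3 - <<'E'
from h import *
np.set_printoptions(precision=1,suppress=True)
ctrl.gripper_to(70,40)
s=sensors.read_state(); im,d,K,R,t=grab("wrist","w14"); X=cloud(d,K,R,t)
T=(X-s["eef_pos"])@s["eef_rot"]; print(s["t"],s["grip_width"],s["eef_pos"])
m=(np.abs(T[...,1])>30)&(np.abs(T[...,1])<50)&(T[...,2]>-60)&(T[...,2]<35)&(T[...,0]<15)&(T[...,0]>-15)
m[:,256:]=m[:,256:]; 
for h in (slice(0,250),slice(250,512)):
    mm=np.zeros_like(m); mm[:,h]=m[:,h]; mm=cv2.erode(mm.astype(np.uint8),np.ones((3,3)))>0; P=T[mm]; print(len(P),np.sort(P[:,2])[-8:], P[np.argmax(P[:,2])]); v,u=np.where(mm); print(v.min(),v.max(),u.min(),u.max())
print(ctrl.solve_ik([641.2,-179.8,2],Rdown((-.162,.987))))
E
```

```text
30.6167 69.97907251883065 [ 641.  -180.    59.9]
2051 [-14.  -14.  -14.  -13.8 -13.7 -13.6 -13.3 -13.2] [ -2.2 -34.7 -13.2]
240 309 121 186
2086 [-14.3 -13.8 -13.8 -13.8 -13.6 -13.6 -13.5 -13.4] [ -0.8  35.6 -13.4]
240 309 315 378
[-0.4  0.6  1.4 -0.   1.1 -0.6]
```

View pics/w14.png

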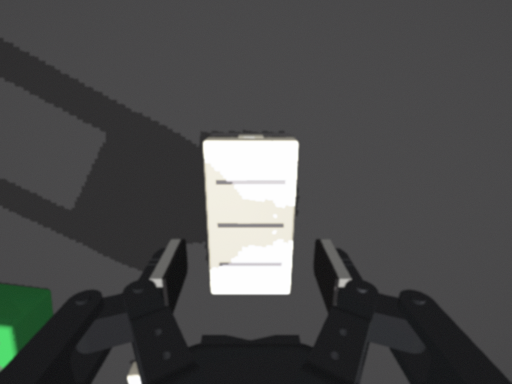

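```bash
python3 - <<'E'
from h import *
np.set_printoptions(precision=2,suppress=True)
def st(m=""): s=sensors.read_state(); p=s["eef_pos"]; print(m,round(s["t"],2),p,s["force"],round(s["grip_width"],1))
ctrl.move_l([641.2,-179.8,30],vel=80,threshold=6); st()
r=ctrl.move_l([641.2,-179.8,-2],vel=40,threshold=6); st(r)
if not r or sensors.read_state()["eef_pos"][2]<12:
    ctrl.gripper_to(45,40); st("grip"); ctrl.hold(.1); st()
E
```

```text
31.19 [ 640.54 -179.51   28.86] [-0.66 -0.39  1.28] 70.3
False 32.14 [ 641.51 -179.92   -1.71] [-0.28  0.24  0.18] 70.1
grip 32.4 [ 641.79 -180.01   -1.3 ] [ 0.13 -0.81  1.89] 57.4
 32.5 [ 641.75 -180.04   -1.35] [-0.06  0.19  2.79] 57.9
```

Gripped at 57.9 mm this time (the fingertips really sit about 13 mm behind the stated TCP, which explains the miss). Next: lift and carry.

```bash
python3 - <<'E'
from h import *
np.set_printoptions(precision=2,suppress=True)
dx=np.array([.9833,-.1819]); n=np.array([.1819,.9833])
def st(m=""): s=sensors.read_state(); p=s["eef_pos"]; f=s["force"]; print(m,round(s["t"],2),"lat %.2f nrm %.2f z %.2f"%(dx@p[:2],n@p[:2],p[2]),"f lat %.2f n %.2f z %.2f"%(dx@f[:2],n@f[:2],f[2]),round(s["grip_width"],1))
def P(l,m,z): return [*(l*dx+m*n),z]
ctrl.move_l([641.2,-179.8,170],vel=200); st()
ctrl.move_ptp(P(415,228,170),Rdown(n)); ctrl.hold(.1); st()
s=sensors.read_state()
im,d,K,R,t=grab("wrist","w15"); grab("side","s9")
def tool(P): return (P-s["eef_pos"])@s["eef_rot"]
X=cloud(d,K,R,t)
Q=tool(X[170:300,220:285].reshape(-1,3)); Q=Q[np.isfinite(Q[:,0])]; A=np.c_[Q[:,:2],np.ones(len(Q))]; print("slopes",np.linalg.lstsq(A,Q[:,2],rcond=None)[0],len(Q))
E
```

```text
33.51 lat 661.84 nrm -59.90 z 168.00 f lat -0.16 n 0.48 z -0.07 57.4
 35.02 lat 416.07 nrm 227.54 z 170.14 f lat -0.19 n -0.35 z -1.84 57.7
slopes [  0.    -0.   -39.12] 8413
```

View pics/w15.png

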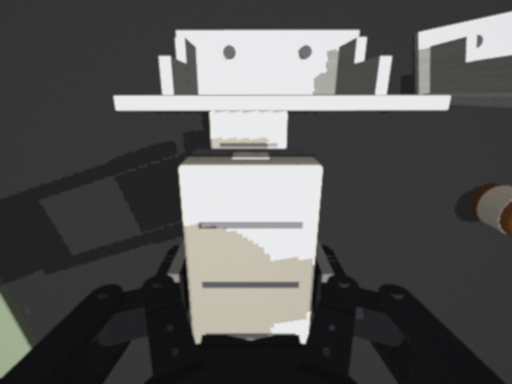

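```bash
python3 - <<'E'
from h import *
np.set_printoptions(precision=2,suppress=True)
s=sensors.read_state(); im,d,K,R,t=grab("wrist")
def tool(P): return (P-s["eef_pos"])@s["eef_rot"]
g=cv2.GaussianBlur(cv2.cvtColor(im,cv2.COLOR_RGB2GRAY),(0,0),.8).astype(float)
def e(v,a,b):
    gr=np.gradient(g[v,a:b]); return a+np.argmax(gr),a+np.argmin(gr)
for v,z in((122,104),(130,104),(138,104),(175,s["eef_pos"][2]+39.1),(185,s["eef_pos"][2]+39.1)):
    a,b=e(v,165,340); print(v,a,b,tool(onplane([[a,v],[b,v]],z,K,R,t))[:,1].mean())
col=np.gradient(g[150:180,215]); print("front",150+np.argmax(col),tool(onplane([215,150+np.argmax(col)],s["eef_pos"][2]+39.1,K,R,t))[0])
col=np.gradient(g[95:118,150]); print("fence",95+np.argmin(col),tool(onplane([150,95+np.argmin(col)],160,K,R,t))[0])
E
```

```text
122 209 288 -0.5849201878456718
130 210 287 -0.5943148162302041
138 210 287 -0.6037007417936895
175 178 322 0.5010632729498674
185 179 321 0.5015976711994732
front 164 [ 56.34 -13.2  -39.1 ]
fence 111 [ 73.57 -53.24  10.04]
```

```bash
cat >> h.py <<'E'
dx=np.array([.9833,-.1819]); nn_=np.array([.1819,.9833])
def st(m=""):
    s=sensors.read_state(); p=s["eef_pos"]; f=s["force"]; r=(dx@p[:2],nn_@p[:2],p[2],dx@f[:2],nn_@f[:2],f[2])
    print(m,round(s["t"],2),"lat %.2f nrm %.2f z %.2f | f lat %.2f n %.2f z %.2f"%r,round(s["grip_width"],1)); return r
def P(l,m,z): return [*(l*dx+m*nn_),z]
E
python3 - <<'E'
from h import *
ctrl.move_l(P(415,236,125),rot=Rdown(nn_),vel=120); st()
ctrl.move_l(P(415,236,108),vel=60,threshold=5); st("down")
r=ctrl.move_l(P(415,249,108),vel=15,threshold=2.5); a=st("touch %s"%r)
m=a[1]
ctrl.move_l(P(415,m-1,108),vel=20); st("back")
r=ctrl.move_l(P(415,m-1,98),vel=12,threshold=3); st("low %s"%r)
ctrl.hold(.25); st()
grab("side","s10"); grab("wrist","w16")
a=cv2.imread('pics/s10.png')[110:230,180:300]
cv2.imwrite('pics/c10.png',np.hstack([cv2.resize(a,(384,384)),cv2.imread('pics/w16.png')[:,80:480]]))
E
```

```text
35.71 lat 415.12 nrm 235.96 z 125.02 | f lat -0.29 n 0.12 z -0.54 57.6
down 36.14 lat 414.61 nrm 235.82 z 107.57 | f lat 0.56 n 0.19 z -1.70 57.6
touch True 36.78 lat 414.41 nrm 245.22 z 107.46 | f lat 0.47 n -0.24 z -0.80 57.8
back 37.03 lat 414.87 nrm 244.15 z 107.82 | f lat 0.93 n -0.40 z -1.85 57.4
low True 37.57 lat 415.17 nrm 244.21 z 102.64 | f lat -0.22 n 0.86 z 5.33 57.6
 37.82 lat 415.15 nrm 244.21 z 102.61 | f lat 0.06 n -0.57 z 5.57 57.4
```

View pics/c10.png

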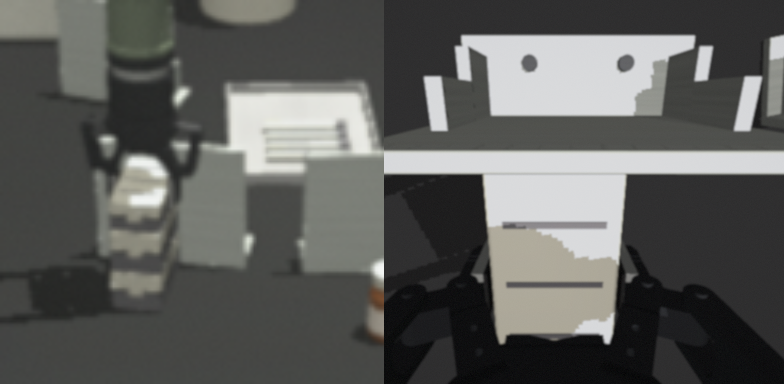

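```bash
python3 - <<'E'
from h import *
a=st(); z=a[2]; m=a[1]; zt=z
for i in range(8):
    zt-=.6; ctrl.move_l(P(415.1,m,zt),vel=20); ctrl.hold(.05); a=st("z %.2f"%zt)
    if a[5]>11: break
mt=m
for i in range(12):
    mt+=.6; ctrl.move_l(P(415.1,mt,zt),vel=20); ctrl.hold(.05); a=st("n %.2f"%mt)
    if a[4]<-7 or abs(a[4])>12: break
E
```

```text
37.92 lat 415.16 nrm 244.22 z 102.62 | f lat 0.10 n -0.37 z 4.81 57.3
z 102.02 38.22 lat 415.50 nrm 244.25 z 102.68 | f lat -1.09 n -1.37 z 6.95 57.7
z 101.42 38.52 lat 415.51 nrm 244.24 z 102.64 | f lat -1.86 n -1.74 z 9.36 57.5
z 100.82 38.82 lat 415.53 nrm 244.24 z 102.63 | f lat -4.35 n -2.34 z 14.17 57.1
n 244.82 39.12 lat 415.57 nrm 244.33 z 102.66 | f lat -3.19 n -3.47 z 13.73 57.5
n 245.42 39.42 lat 415.57 nrm 244.49 z 102.70 | f lat -3.25 n -6.69 z 14.53 57.9
n 246.02 39.72 lat 415.62 nrm 244.69 z 102.81 | f lat -3.19 n -8.14 z 16.87 57.4
```

```bash
python3 - <<'E'
from h import *
zt=100.82+1.8; mt=246.02
ctrl.move_l(P(415.1,mt,zt),vel=20); ctrl.hold(.1); st("relax")
for i in range(10):
    mt+=.6; ctrl.move_l(P(415.1,mt,zt),vel=20); ctrl.hold(.05); a=st("n %.2f z %.2f"%(mt,zt))
    if a[4]<-13: break
E
```

```text
relax 40.07 lat 415.16 nrm 245.34 z 102.67 | f lat -1.45 n -5.13 z 6.05 57.4
n 246.62 z 102.62 40.37 lat 415.19 nrm 245.33 z 102.72 | f lat -1.39 n -8.06 z 6.23 57.4
n 247.22 z 102.62 40.67 lat 415.19 nrm 245.31 z 102.70 | f lat -0.74 n -10.15 z 7.49 57.4
n 247.82 z 102.62 40.97 lat 415.16 nrm 245.29 z 102.73 | f lat -1.65 n -11.44 z 7.79 57.6
n 248.42 z 102.62 41.27 lat 415.19 nrm 245.28 z 102.76 | f lat -1.98 n -14.54 z 9.46 57.1
```

```bash
python3 - <<'E'
from h import *
zt=102.62; mt=248.42
for i in range(6):
    zt-=.6; ctrl.move_l(P(415.1,mt,zt),vel=20); ctrl.hold(.05); a=st("n %.2f z %.2f"%(mt,zt))
    if a[5]>15.5: break
ctrl.hold(.5); st("hold")
im,d,K,R,t=grab("wrist","w17"); grab("side","s11"); grab("top","t11")
im=im.copy(); 
X=cloud(d,K,R,t); s=sensors.read_state(); Q=X[200:300,215:285].reshape(-1,3); Q=Q[np.isfinite(Q[:,0])]
print("top plane",np.linalg.lstsq(np.c_[Q[:,:2]-Q[:,:2].mean(0),np.ones(len(Q))],Q[:,2],rcond=None)[0])
a=cv2.imread('pics/s11.png')[120:240,190:300]
cv2.imwrite('pics/c11.png',np.hstack([cv2.resize(a,None,fx=4.5,fy=4.5,interpolation=2)]))
E
```

```text
n 248.42 z 102.02 41.57 lat 415.21 nrm 245.27 z 102.66 | f lat -3.01 n -13.82 z 12.41 57.4
n 248.42 z 101.42 41.87 lat 415.26 nrm 245.27 z 102.63 | f lat -4.76 n -14.67 z 16.66 57.7
hold 42.37 lat 415.24 nrm 245.28 z 102.63 | f lat -3.72 n -15.16 z 16.38 57.2
top plane [-3.49222202e-03 -1.81040176e-03  1.41755505e+02]
```

View pics/c11.png

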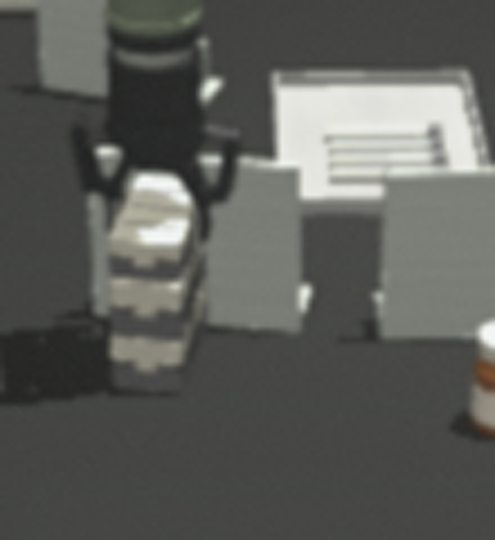

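View pics/t11.png

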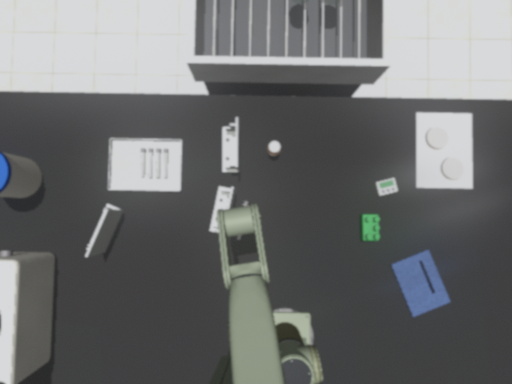

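```bash
python3 - <<'E'
from h import *
st("before"); print(ctrl.finish_job())
E
```

```text
before 42.52 lat 415.27 nrm 245.28 z 102.63 | f lat -3.82 n -15.58 z 16.23 57.6
the job is handed in; nothing more can be done
None
```

I stacked the deep box and then the shallow one on the bottom box against the nearest backstop. I handed the job in at t ≈ 42.5 s with the gripper still pressing the top box diagonally.

**Last checks**
- **Push:** the wrist read about 15.6 N into the backstop and 16 N down. That is above the suggested 10 N, which I left as margin for friction. There was also about 4 N of unplanned sideways force. I could not measure the split between backstop, deep box and bench directly.
- **Column:** the top surface measured 141.8 mm (nominal 142) and level to within 0.004 rad. After release, the deep box measured square to the backstop and about 57 mm from its face, level sideways with the bottom box. After the push I checked the column only by the side picture, where it looks aligned.
- **Bystanders:** the bottle, rack and timer look unmoved in the last top view.

**What went wrong or disagreed**
- **Missed grasps:** the first grasp of the shallow box closed above it. A second try slid over its lid without moving it, with about 13 N upward on the tool.
- **Cause:** wrist-camera depth put the fingertips about 13 mm behind the reported TCP, not the stated 25 mm ahead. Going lower gave a firm grip of 57.9 mm.
- **Deep box grip:** by the same measurement, the deep box was carried with only about 3 mm of pad overlap, but it held level.
- **Heights by triangulation:** these came out 2–4 mm low for the loose boxes and more scattered for the bottom box. The depth images and contact heights agreed with the nominal values.

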